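# Set the jar warmer's programme and load the jar

### The job

First set the five slide switches on the jar warmer: counting from the left as the robot faces it, the first, third and fourth fully on (pushed away from the robot), the second and fifth fully off. Then take the honey jar out of the sloping cradle, stand it upright on the open bench and let go of it, take hold of it again by its lid from above, and lower it gently, upright, onto the floor of the warmer's deep well. Leave the other things on the bench where they are.

Things in the scene. Friction and masses are not known exactly. Their poses are not given: they have to be found in the camera images.
- warmer: The fixed jar warmer, 265 mm deep (x) and 200 mm wide (y). Origin: on the bench, 65 mm before the well's axis; x runs from its front (robot side) to its back, y to the left seen from the robot, z up. Its white switch deck, 50 mm above the bench, spans x = -135 to -8 mm; behind it, to x = 138 mm, stands the aluminium block with the well, 72 mm high
- well_floor (a point): Centre of the floor of the warmer's round well (warmer x = 65 mm, y = 0; axes as the warmer's). The well is 88 mm across and 60 mm deep, open at the top; its floor is 12 mm and its rim 72 mm above the bench
- sw1_lever (a point): Middle of the grey lever of switch 1 of 5 (leftmost seen from the robot), which moves with it. It stands on the deck: 10 mm along its travel (the warmer's x), 12 mm wide, 26 mm tall; this point is 63 mm above the bench. Levers are 28 mm apart (centre to centre, the third at y = 0); off, they stand at warmer x = -102 mm, on, at -78 mm
- sw2_lever (a point): Middle of the grey lever of switch 2 of 5 (second from left seen from the robot), which moves with it. It stands on the deck: 10 mm along its travel (the warmer's x), 12 mm wide, 26 mm tall; this point is 63 mm above the bench. Levers are 28 mm apart (centre to centre, the third at y = 0); off, they stand at warmer x = -102 mm, on, at -78 mm
- sw3_lever (a point): Middle of the grey lever of switch 3 of 5 (the middle one seen from the robot), which moves with it. It stands on the deck: 10 mm along its travel (the warmer's x), 12 mm wide, 26 mm tall; this point is 63 mm above the bench. Levers are 28 mm apart (centre to centre, the third at y = 0); off, they stand at warmer x = -102 mm, on, at -78 mm
- sw4_lever (a point): Middle of the grey lever of switch 4 of 5 (fourth from left seen from the robot), which moves with it. It stands on the deck: 10 mm along its travel (the warmer's x), 12 mm wide, 26 mm tall; this point is 63 mm above the bench. Levers are 28 mm apart (centre to centre, the third at y = 0); off, they stand at warmer x = -102 mm, on, at -78 mm
- sw5_lever (a point): Middle of the grey lever of switch 5 of 5 (rightmost seen from the robot), which moves with it. It stands on the deck: 10 mm along its travel (the warmer's x), 12 mm wide, 26 mm tall; this point is 63 mm above the bench. Levers are 28 mm apart (centre to centre, the third at y = 0); off, they stand at warmer x = -102 mm, on, at -78 mm
- sw1 (a joint): Slide of switch 1: 0 m = off (towards the robot), 0.024 m = on (away from the robot); it stays where it is left (about 1.5 N of friction, a hard stop at each end) and may start part-way
- sw2 (a joint): Slide of switch 2: 0 m = off (towards the robot), 0.024 m = on (away from the robot); it stays where it is left (about 1.5 N of friction, a hard stop at each end) and may start part-way
- sw3 (a joint): Slide of switch 3: 0 m = off (towards the robot), 0.024 m = on (away from the robot); it stays where it is left (about 1.5 N of friction, a hard stop at each end) and may start part-way
- sw4 (a joint): Slide of switch 4: 0 m = off (towards the robot), 0.024 m = on (away from the robot); it stays where it is left (about 1.5 N of friction, a hard stop at each end) and may start part-way
- sw5 (a joint): Slide of switch 5: 0 m = off (towards the robot), 0.024 m = on (away from the robot); it stays where it is left (about 1.5 N of friction, a hard stop at each end) and may start part-way
- jar_mid (a point): Middle of the honey jar that lies in the cradle, half-way up its axis. The jar: amber glass, 58 mm across and 84 mm tall, with a brass lid 60 mm across and 16 mm tall on top; 100 mm tall in all, 0.3 to 0.6 kg, level base. z runs along its axis from base to lid. It starts lying on its side, lid pointing away from the robot and 20 degrees up
- cradle: Fixed sloping cradle that holds the jar: wooden base 130 x 75 mm, two steel rails 48 mm apart under the jar's glass and a low stop plate at its base. Origin: centre of the underside, on the bench; x points, level, the way the jar's lid points. The jar's sides and lid are free for fingers down to 20 mm below its axis
- jar_b_mid (a point): Middle of a standing bystander jar, 60 x 100 mm tall
- jar_c_mid (a point): Middle of another standing bystander jar, 60 x 100 mm tall
- jar_small_mid (a point): Middle of a small standing bystander jar, 54 x 64 mm tall
- label_roll: Bystander roll of labels lying flat, 84 mm across, 50 mm tall; origin at the centre of its underside. On its robot side the bench between warmer and cradle is clear
- spare_lid: Bystander loose lid, 68 mm across, 14 mm tall; origin at the centre of its underside
- brush: Bystander brush lying on the bench to the right of the warmer; origin on its underside
Mind the look-alikes: they are no part of the job. Leave any pink or purple look-alike of the part that bears jar_mid alone.

How it is judged:
By the outcome, as a careful person would: the job done as asked, in the order asked, and still so for the second after the job is handed in, with the robot touching nothing.
It also fails if it takes over 72 s, if anything falls off the work surface, if the arm or the gripper's body presses on something with over 40 N, if the wrist force passes 120 N, or if a joint passes its speed limit or range.

### The arm

A 7-joint arm with a two-finger parallel gripper is mounted at the origin on the work surface. World frame = base frame: x ahead of the robot, y to its left, z up, the work surface at z = 0. Lengths are in m, angles in rad, forces in N, time in s.
With the tool pointing down it reaches from about 0.425 to 1.025 m from the base axis. Payload 9.4 kg.
Tool frame: the origin (TCP) lies at the very end of the fingers, on their centre line; the grasp point (between the pads) lies 19 mm behind it; z points along the fingers, y is the direction in which the jaws open and shut (so a half turn about z gives the same grasp; the last joint's range is limited). The gripper opens to 85 mm and grips with 20 to 120 N. Pads are 22 mm wide; open, the fingers measure 114 mm over their backs; the gripper's body (76 mm by 85 mm) begins 54 mm behind the grasp point. The pads swing forward as they close: fully open they stand 13 mm farther back than shut.
Start: joints at [1.177, 0.599, -0.003, 1.599, 0.002, 0.943, -0.08], TCP at [0.226, -0.689, 0.231] pointing down, gripper open.
Joint ranges: [-2.57, 2.57], [-0.35, 1.97], [-1.29, 1.29], [0.11, 2.56], [-1.05, 4.19], [0.11, 1.86], [-2.63, 2.63]. Speed limits (rad/s): [2.22, 2.22, 3.01, 3.01, 3.14, 3.14, 3.14].

### API

Orientations are given as [roll, pitch, yaw] about the fixed x, y, z axes, in that order (R = Rz(yaw) Ry(pitch) Rx(roll)).
In Python, from cell import monitor, cams, order gives the robot as it stands. The module is installed in compiled form; this text tells all that it offers.
- The arm moves only by the tool drive_tool, never from a script. Its argument "rows" is a list of rows, each a list of 7 numbers: the shift along the tool's x, y, z in units of 60 mm (1.0 is 60 mm), then the turn, a rotation vector about the tool's x, y, z in degrees, then the finger opening in mm, from 0 to 85.4. In form: [[x, y, z, wx, wy, wz, hand], ...]. A call has 1 to 10 rows; each row is the pose to reach, as a shift and turn from the pose measured when the call began, along the tool's axes at that moment; what a row does not reach only later rows make up. A row lasts 1/8 s, in which the tool goes at most 62.5 mm and 10.7 degrees, less where a joint would pass 70% of its speed; a pose out of reach is approached as far as the arm can. A call with a gripper value outside its range is refused whole. The fingers move at their own pace and stop on an object; the grip force is fixed at half the most. Time passes only in rows, so rows that repeat a pose let the fingers close. It gives the time, the measured TCP pose, the force and the opening at its end, in the units of the state.
- monitor.get_state(): the state, without advancing time (a new reading comes with each control period).
- cams.camera(name): name is "side" or "top" or "wrist"; returns the picture (480x640x3 uint8, blue, green, red); there is no depth.
- cams.calibration(name): a dict with "fx", "fy", "cx", "cy" (pixels), "k1" (the pictures are not rectified: a ray, as slopes to the right and down, at radius r is drawn at 1 + k1 r^2 times it, then the intrinsics apply), "world_from_camera" (4x4, takes a point from camera to world coordinates); the wrist camera has in their place "tool_from_camera" (4x4, takes a point from camera to tool coordinates, whose origin is the TCP and whose axes are the flange's). Camera axes: x right, y down, z forward; pixel columns grow to the right and rows downward; lengths in m; the calibration is good to about 2 mm. A picture is of the moment at which its call begins: read the wrist's pose just before it. calibration takes no time and is no camera call.
- order.close_job(): hands the job in, once; it reports no verdict.
The state is a dict: "time": time; "joints": joint angles; "joint_vel": joint speeds; "tau": joint torques, N m; "position": TCP position; "orientation": TCP orientation; "ft_force": force on the tool from outside, world axes, zero at the start; "wrist_torque": the same for the moment, N m; "finger_gap": finger opening in m.
Only numpy, scipy, OpenCV 4.12 (cv2) and the standard library are available. Lean on these libraries where they do the work, as an engineer would, in place of code of your own. Each camera call takes 0.05 s, during which the arm holds its last target. There are 200 camera calls.

## Working session

There is one attempt and no reset: what is moved stays moved. The work goes in short steps, Python scripts to look and compute and a tool call to move; the robot and the scene stay as the last step left them, time stands still between calls to the robot, and variables do not carry over. Pictures are saved under pics/ and viewed, about 8 in all and at most 12, crops included, and the job is handed in when it is done.

Besides the shell and the picture viewer there is one more tool, called after "Request:" by a JSON object that holds its "name" and its "arguments", one argument or row to a line. drive_tool: Moves the arm, as the interface text tells. Its arguments: {"type":"object","properties":{"rows":{"type":"array","items":{"type":"array","items":{"type":"number"}}}},"required":["rows"]}

```bash
mkdir -p pics; cat > h.py <<'E'
import numpy as np, cv2
from scipy.spatial.transform import Rotation as R
from cell import monitor, cams, order
def pose(s=None):
    s=s or monitor.get_state(); T=np.eye(4); T[:3,:3]=R.from_euler('xyz',s['orientation']).as_matrix(); T[:3,3]=s['position']; return T
def wfc(name,T=None):
    c=cams.calibration(name)
    return c['world_from_camera'] if name!='wrist' else (pose() if T is None else T)@np.array(c['tool_from_camera'])
def ray(name,uv,T=None):
    c=cams.calibration(name); W=np.array(wfc(name,T))
    d=np.array([(uv[0]-c['cx'])/c['fx'],(uv[1]-c['cy'])/c['fy']]); p=d.copy()
    for _ in range(20): p=d/(1+c['k1']*(p@p))
    return W[:3,3],W[:3,:3]@np.array([p[0],p[1],1])
def onz(name,uv,z,T=None):
    o,d=ray(name,uv,T); return o+d*(z-o[2])/d[2]
def proj(name,P,T=None):
    c=cams.calibration(name); W=np.linalg.inv(wfc(name,T)); q=W[:3,:3]@np.array(P)+W[:3,3]; p=q[:2]/q[2]; p=p*(1+c['k1']*(p@p))
    return np.array([c['fx']*p[0]+c['cx'],c['fy']*p[1]+c['cy']])
def rel(P,Rw=None,T=None):
    "row entries to reach TCP at P with rotation Rw"
    T=pose() if T is None else T; Rw=T[:3,:3] if Rw is None else Rw
    return np.round(np.r_[T[:3,:3].T@(np.array(P)-T[:3,3])/.06, np.degrees(R.from_matrix(T[:3,:3].T@Rw).as_rotvec())],2)
E
python3 - <<'E'
from h import *
s=monitor.get_state(); print({k:np.round(v,3) for k,v in s.items()})
for n in ('top','side'):
    cv2.imwrite(f'pics/{n}0.png',cams.camera(n)); c=cams.calibration(n); print(n,c)
print(np.round(cams.calibration('wrist')['tool_from_camera'],3), np.round(pose()[:3,:3],2))
E
```

```text
{'time': np.float64(0.0), 'joints': array([ 1.177,  0.6  , -0.003,  1.6  ,  0.002,  0.943, -0.08 ]), 'joint_vel': array([-0.   , -0.   , -0.001,  0.001,  0.001, -0.   ,  0.002]), 'tau': array([-1.0000e-03, -7.7646e+01,  1.5640e+00, -2.5801e+01,  1.2000e-02,
        9.0000e-03,  0.0000e+00]), 'position': array([ 0.226, -0.688,  0.23 ]), 'orientation': array([-3.14 ,  0.   ,  0.317]), 'ft_force': array([-0.207,  0.603, -0.007]), 'wrist_torque': array([ 0.004, -0.022, -0.033]), 'finger_gap': np.float64(0.086)}
top {'fx': 491.99988378408466, 'fy': 491.99988378408466, 'cx': 322.13255142324374, 'cy': 241.04371098376075, 'k1': -0.024639819843455646, 'world_from_camera': array([[-0.00366238, -0.99821063,  0.05968348,  0.43138586],
       [-0.99998738,  0.00386111,  0.00321486, -0.08343732],
       [-0.00343955, -0.05967095, -0.99821218,  1.38178312],
       [ 0.        ,  0.        ,  0.        ,  1.        ]])}
side {'fx': 496.9102392292897, 'fy': 496.9102392292897, 'cx': 325.7077946750717, 'cy': 239.56426564765587, 'k1': -0.12189210267822484, 'world_from_camera': array([[-0.87234027, -0.28763558,  0.39533306,  0.07881772],
       [-0.48858973,  0.54166959, -0.68401325,  0.72069962],
       [-0.01739335, -0.78984798, -0.61305598,  0.76606808],
       [ 0.        ,  0.        ,  0.        ,  1.        ]])}
[[-0.    -0.962 -0.274  0.069]
 [ 1.    -0.    -0.     0.001]
 [ 0.    -0.274  0.962 -0.144]
 [ 0.     0.     0.     1.   ]] [[ 0.95  0.31 -0.  ]
 [ 0.31 -0.95  0.  ]
 [-0.   -0.   -1.  ]]
```

View pics/top0.png

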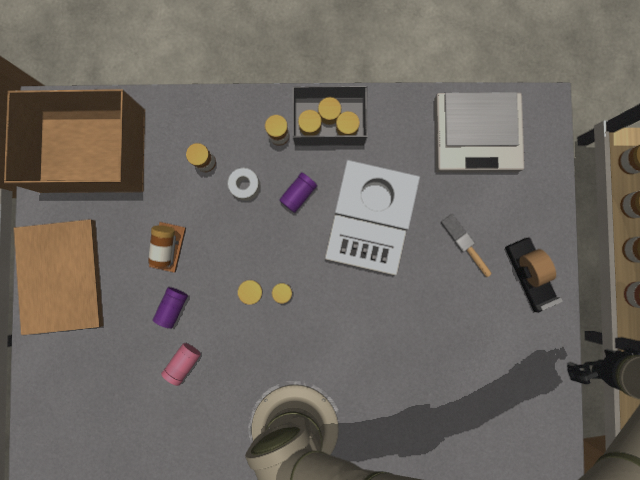

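View pics/side0.png

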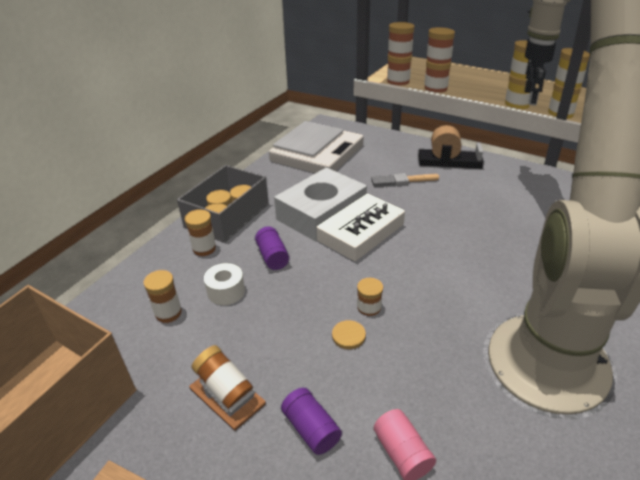

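Top view: the warmer is at about (373,218) with its well at (377,194) and levers at (344..385, 245..256). The honey jar in its cradle is at (161,247), lid up in the image. Small jar at (282,293), label roll (243,184), and the purple and pink look-alikes lie nearby. Next I'll measure the warmer and the jar.

```bash
python3 - <<'E'
from h import *
im=cv2.imread('pics/top0.png')
a=cv2.resize(im[150:285,320:425],None,fx=4,fy=4,interpolation=cv2.INTER_CUBIC)
b=cv2.resize(im[215:280,135:195],None,fx=6,fy=6,interpolation=cv2.INTER_CUBIC)
o=np.zeros((540,800,3),np.uint8); o[:540,:420]=a; o[:390,430:790]=b
cv2.imwrite('pics/crop0.png',o)
hsv=cv2.cvtColor(im,cv2.COLOR_BGR2HSV)
# white deck/warmer
m=((hsv[...,1]<40)&(hsv[...,2]>165)).astype(np.uint8)*255; m[:, :320]=0; m[:,430:]=0; m[:150]=0;m[290:]=0
m=cv2.morphologyEx(m,cv2.MORPH_CLOSE,np.ones((3,3)))
cs,_=cv2.findContours(m,cv2.RETR_CCOMP,cv2.CHAIN_APPROX_NONE)
for c in cs:
    A=cv2.contourArea(c)
    if A>30: print(A,cv2.minAreaRect(c),np.round(cv2.boxPoints(cv2.minAreaRect(c))).tolist())
# jar lid colours
for name,lo,hi in(('brass',(15,100,90),(28,255,255)),('orangebrown',(3,100,40),(14,255,255)),('label',(0,0,150),(180,60,255))):
    q=cv2.inRange(hsv[215:280,135:195],lo,hi); 
    cs,_=cv2.findContours(q,cv2.RETR_EXTERNAL,cv2.CHAIN_APPROX_NONE)
    for c in cs:
        if cv2.contourArea(c)>25: print(name,cv2.contourArea(c),np.array(cv2.minAreaRect(c)[0])+[135,215],cv2.minAreaRect(c)[1:])
E
```

```text
3050.5 ((365.2528076171875, 244.4044647216797), (72.0300064086914, 43.99750900268555), 12.994616508483887) [[325.0, 258.0], [335.0, 215.0], [405.0, 231.0], [395.0, 274.0]]
137.0 ((374.0000305175781, 253.0000457763672), (9.216353416442871, 17.947635650634766), 14.03624439239502) [[367.0, 261.0], [372.0, 243.0], [381.0, 245.0], [376.0, 263.0]]
206.5 ((382.1529235839844, 252.81175231933594), (18.65601921081543, 21.476118087768555), 12.52880859375) [[371.0, 261.0], [375.0, 240.0], [394.0, 244.0], [389.0, 265.0]]
131.5 ((353.9038391113281, 248.4807891845703), (9.021342277526855, 17.84657096862793), 11.309932708740234) [[348.0, 256.0], [351.0, 239.0], [360.0, 241.0], [357.0, 258.0]]
216.0 ((362.10394287109375, 248.21627807617188), (22.7857666015625, 21.511560440063477), 12.994616508483887) [[349.0, 256.0], [353.0, 235.0], [376.0, 240.0], [371.0, 261.0]]
171.0 ((344.6724548339844, 243.93104553222656), (10.635822296142578, 22.1907901763916), 23.198591232299805) [[335.0, 252.0], [344.0, 232.0], [354.0, 236.0], [345.0, 256.0]]
3760.5 ((377.2691650390625, 194.0157012939453), (73.6668472290039, 52.745819091796875), 12.804265975952148) [[336.0, 212.0], [347.0, 160.0], [419.0, 176.0], [407.0, 228.0]]
374.5 ((379.7926025390625, 187.455810546875), (36.17473220825195, 21.827354431152344), 20.772254943847656) [[359.0, 191.0], [367.0, 171.0], [401.0, 184.0], [393.0, 204.0]]
brass 214.0 [162.32999992 231.19000053] ((22.76883888244629, 12.727922439575195), 8.13010311126709)
orangebrown 149.5 [161.19193268 241.05379295] ((21.954387664794922, 9.24655532836914), 8.530765533447266)
orangebrown 385.5 [166.2442627  246.58688545] ((27.88553810119629, 45.92238235473633), 13.240518569946289)
label 206.5 [156.95946121 252.74324036] ((16.604297637939453, 15.289106369018555), 9.462322235107422)
```

View pics/crop0.png

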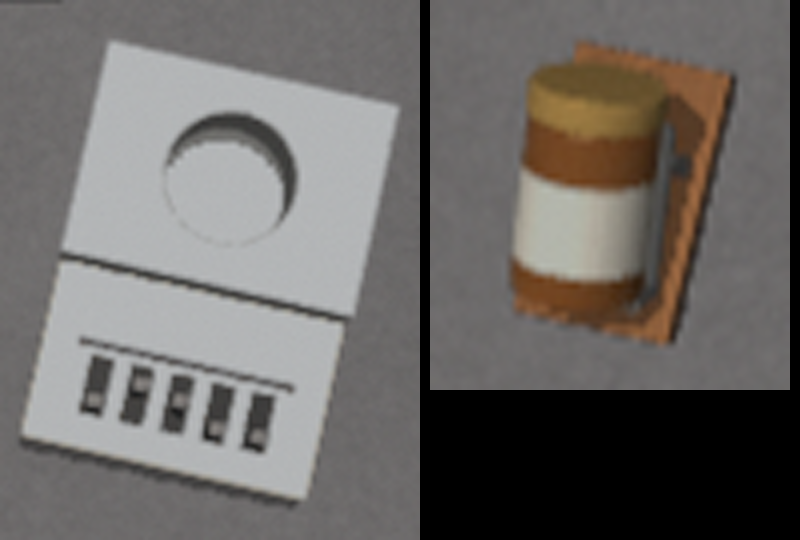

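```bash
python3 - <<'E'
from h import *
W=lambda x,y,z:onz('top',(320+x/4,150+y/4),z)
tl,tr,br,bl=[W(*p,.072) for p in((108,41),(399,107),(352,319),(63,255))]
fl,fr=W(24,437,.05),W(306,500,.05)
for n,p in zip('tl tr br bl fl fr'.split(),(tl,tr,br,bl,fl,fr)): print(n,p.round(4))
dx=(tl-fl+tr-fr)[:2]; dy=(tl-tr+bl-br+fl-fr)[:2]
print('yaws',np.degrees(np.arctan2(dx[1],dx[0])),np.degrees(np.arctan2(-dy[0],dy[1])),'len',dx/2,dy/3)
yaw=np.radians(.5*(np.degrees(np.arctan2(dx[1],dx[0]))+np.degrees(np.arctan2(-dy[0],dy[1]))))
c,s=np.cos(yaw),np.sin(yaw); Rw=np.array([[c,-s],[s,c]])
cen=(tl+tr+fl+fr)[:2]/4; org=cen-Rw@[.0015,0]; print('org from corners',org,'yaw',np.degrees(yaw))
wc=W(230,178,.072)[:2]; print('org from well',wc-Rw@[.065,0])
for i,p in enumerate([(92,400),(140,380),(178,395),(214,433),(258,435)]): print('sw',i+1,(Rw.T@(W(*p,.076)[:2]-org)*1000).round(1))
J=lambda x,y,z:onz('top',(135+(x-430)/6,215+y/6),z)
for z in (.005,.015):
  q=[J(*p,z)[:2] for p in((585,45),(733,75),(672,343),(514,310))]
  print('cradle',sum(q)/4,'w',[np.linalg.norm(q[i]-q[i-1]).round(3) for i in range(4)], np.degrees(np.arctan2(*(q[1]-q[2])[::-1])))
# side view cue: lid end centre and top view lid end centre, closest point of rays
im=cv2.imread('pics/side0.png'); cv2.imwrite('pics/crop1.png',cv2.resize(im[330:440,175:285],None,fx=5,fy=5,interpolation=cv2.INTER_CUBIC))
E
```

```text
tl [ 0.7276 -0.147   0.072 ]
tr [ 0.6819 -0.3424  0.072 ]
br [ 0.539  -0.3087  0.072 ]
bl [ 0.5827 -0.1159  0.072 ]
fl [ 0.4616 -0.0894  0.05  ]
fr [ 0.4184 -0.2797  0.05  ]
yaws -12.805234285995532 -12.910166295954987 len [ 0.26475271 -0.06017578] [0.0441934 0.1928013]
org from corners [ 0.5709044  -0.21430946] yaw -12.85770029097526
org from well [ 0.57082865 -0.21373496]
sw 1 [-101.1   58.7]
sw 2 [-81.1  30.5]
sw 3 [-85.4   3.7]
sw 4 [-104.8  -25. ]
sw 5 [-99.7 -53.7]
cradle [0.49818207 0.35531255] w [np.float64(0.128), np.float64(0.072), np.float64(0.128), np.float64(0.076)] -12.158613896131818
cradle [0.49769691 0.35212577] w [np.float64(0.127), np.float64(0.071), np.float64(0.127), np.float64(0.076)] -12.15861389613181
```

View pics/crop1.png

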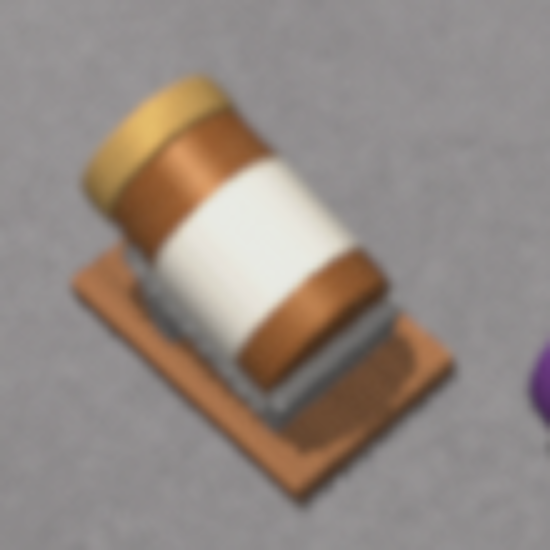

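The side crop shows the jar: its lid/glass boundary runs (115,215)–(237,110) and its base edge (255,375)–(388,280). I'll triangulate the jar axis and work out the first move.

```bash
cat >> h.py <<'E'
YW=np.radians(-12.86); ORG=np.array([.5709,-.214])
RW=np.array([[np.cos(YW),-np.sin(YW)],[np.sin(YW),np.cos(YW)]])
def wm(x,y,z): return np.r_[ORG+RW@[x,y],z]
def tri(a,b):
    A=[];r=[]
    for n,uv in (a,b):
        o,d=ray(n,uv); d/=np.linalg.norm(d); P=np.eye(3)-np.outer(d,d); A.append(P); r.append(P@o)
    x=np.linalg.lstsq(np.vstack(A),np.hstack(r),rcond=None)[0]
    return x,np.linalg.norm(A[0]@x-r[0])
def down(yawdeg): return R.from_euler('xyz',[180,0,yawdeg],degrees=True).as_matrix()
E
python3 - <<'E'
from h import *
S=lambda x,y:('side',(175+x/5,330+y/5)); J=lambda x,y:('top',(135+(x-430)/6,215+y/6))
a,e1=tri(J(595,128),S(176,162)); b,e2=tri(J(577,297),S(321,330)); m,e3=tri(J(588,196),S(235,230))
print(a,e1,b,e2,m,e3); d=a-b; print(np.linalg.norm(d),np.degrees(np.arctan2(d[1],d[0])),np.degrees(np.arcsin(d[2]/np.linalg.norm(d))), b+d/np.linalg.norm(d)*.05)
Y=np.degrees(YW)+90
print(rel(wm(-.135,.0,.15),down(Y)))
E
```

```text
[0.52690098 0.34922966 0.0766056 ] 0.0039359438082498316 [0.45364733 0.36599569 0.04957083] 0.005635127137399453 [0.49743925 0.35587009 0.06490436] 0.004213929117526024
0.07986286056420251 -12.891602294603771 19.786422438468048 [0.49950948 0.35549893 0.06649658]
[ 6.000e+00 -6.880e+00  1.350e+00 -8.000e-02 -4.000e-02 -5.899e+01]
```

Request:
{"name": "drive_tool", "arguments": {
  "rows": [
    [1.0,-1.0,0,0,0,-10,0],
    [2.0,-2.0,0,0,0,-20,0],
    [3.0,-3.0,0,0,0,-30,0],
    [4.0,-4.0,0,0,0,-40,0],
    [5.0,-5.2,0.4,0,0,-50,0],
    [6.0,-6.0,1.0,0,0,-59,0],
    [6.0,-6.88,1.35,0,0,-59,0],
    [6.0,-6.88,1.35,0,0,-59,0],
    [6.0,-6.88,1.35,0,0,-59,0]
  ]
}}

```text
time: 1.23
position: [0.4394, -0.1823, 0.1495]
orientation: [-3.141, -0.001, 1.346]
ft_force: [0.8, -0.1, 0.9]
finger_gap: 0.0
```

```bash
python3 - <<'E'
from h import *
s=monitor.get_state(); T=pose(s); print(s['time'],s['position'],s['orientation'],s['ft_force'],s['joints'].round(2))
im=cams.camera('wrist'); cv2.imwrite('pics/w1.png',im)
for i in range(5): print(i+1,[proj('wrist',wm(x,.056-.028*i,.076),T).round() for x in(-.102,-.078)])
E
```

```text
1.225 [ 0.43937514 -0.18233923  0.14946639] [-3.14098233e+00 -1.31959619e-03  1.34605158e+00] [ 0.76515801 -0.06160189  0.8780418 ] [ 0.48  0.45 -0.28  2.22  0.25  0.5  -0.22]
1 [array([376., 159.]), array([417., 159.])]
2 [array([374., 206.]), array([414., 206.])]
3 [array([373., 250.]), array([411., 250.])]
4 [array([371., 291.]), array([408., 291.])]
5 [array([369., 330.]), array([405., 330.])]
```

View pics/w1.png

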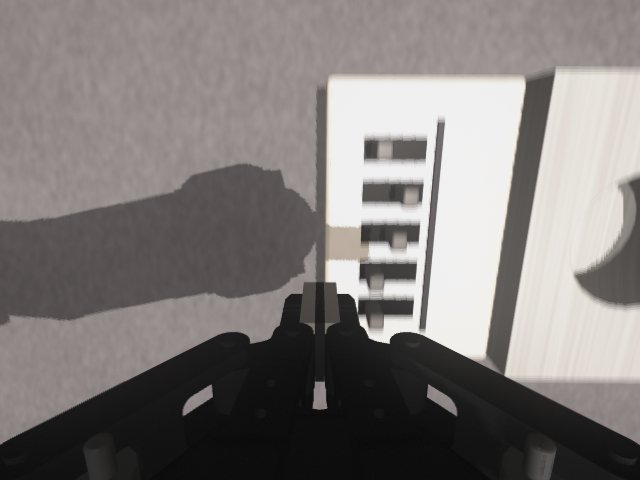

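Wrist view: levers 1 (385,150), 4 (376,281) and 5 (376,320) sit near off. Lever 2 (411,195) is on and lever 3 (399,239) is part-way. They read about 4 mm left of my frame, so I'm correcting for that. Pushing switch 1 now.

Request:
{"name": "drive_tool", "arguments": {
  "rows": [
    [0.97,0.1,0.5,0,0,0,0],
    [0.97,0.1,1.0,0,0,0,0],
    [0.97,0.1,1.52,0,0,0,0],
    [0.97,0.1,1.52,0,0,0,0],
    [0.97,0.3,1.52,0,0,0,0],
    [0.97,0.45,1.52,0,0,0,0],
    [0.97,0.6,1.52,0,0,0,0],
    [0.97,0.68,1.52,0,0,0,0],
    [0.97,0.72,1.52,0,0,0,0],
    [0.97,0.72,1.52,0,0,0,0]
  ]
}}

```text
time: 2.52
position: [0.4957, -0.1252, 0.057]
orientation: [-3.139, -0.006, 1.356]
ft_force: [-1.4, -1.0, 0.2]
finger_gap: 0.0003
```

Request:
{"name": "drive_tool", "arguments": {
  "rows": [
    [0,0.04,0,0,0,0,0],
    [0,0.08,0,0,0,0,0],
    [0,0.08,0,0,0,0,0]
  ]
}}

```text
time: 2.9
position: [0.4962, -0.1255, 0.0566]
orientation: [-3.132, -0.004, 1.357]
ft_force: [-11.7, 3.7, 9.4]
finger_gap: 0.0002
```

```bash
python3 - <<'E'
from h import *
s=monitor.get_state(); T=pose(s); print(s['position'],s['ft_force'],s['wrist_torque'],s['joints'].round(3)); print(np.r_[RW.T@(T[:2,3]-ORG)])
im=cams.camera('wrist'); cv2.imwrite('pics/w2.png',im)
E
```

```text
[ 0.49618583 -0.1254828   0.0565955 ] [-11.67995507   3.74091318   9.41046167] [ 0.63994335  2.35098341 -0.07145083] [ 0.272  0.635 -0.19   2.203  0.328  0.338 -0.408]
[-0.09254134  0.06966781]
```

View pics/w2.png

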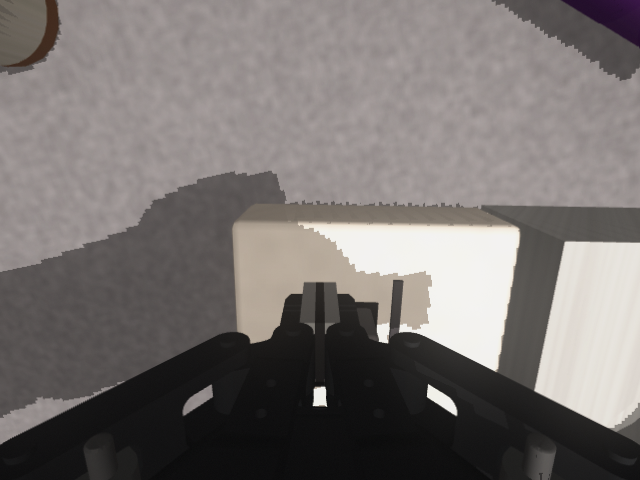

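Request:
{"name": "drive_tool", "arguments": {
  "rows": [
    [0,-0.2,0,0,0,0.6,0],
    [0,-0.4,-0.4,0,0,0.6,0],
    [-0.4,-0.6,-0.65,0,0,0.6,0],
    [-1.1,-0.6,-0.65,0,0,0.6,0],
    [-1.1,-0.6,-0.65,0,0,0.6,0],
    [-1.1,-0.6,-0.65,0,0,0.6,0]
  ]
}}

```text
time: 3.7
position: [0.4477, -0.1822, 0.0957]
orientation: [-3.133, -0.005, 1.346]
ft_force: [-0.4, -0.3, -0.2]
finger_gap: -0.0003
```

```bash
cat > st.py <<'E'
from h import *
s=monitor.get_state(); T=pose(s); print('t',s['time'],'F',s['ft_force'].round(1),'warmer',np.r_[RW.T@(T[:2,3]-ORG),T[2,3]].round(4),'yaw',np.degrees(s['orientation']).round(1))
E
python3 st.py
```

```text
t 3.7 F [-0.4 -0.3 -0.2] warmer [-0.1272  0.0035  0.0957] yaw [-179.5   -0.3   77.1]
```

Request:
{"name": "drive_tool", "arguments": {
  "rows": [
    [0,0,0.4,0,0,0,0],
    [0,0,0.64,0,0,0,0],
    [0,0,0.64,0,0,0,0],
    [0,0.2,0.64,0,0,0,0],
    [0,0.35,0.64,0,0,0,0],
    [0,0.5,0.64,0,0,0,0],
    [0,0.56,0.64,0,0,0,0],
    [0,0.6,0.64,0,0,0,0],
    [0,0.64,0.64,0,0,0,0],
    [0,0.64,0.64,0,0,0,0]
  ]
}}

```text
time: 4.95
position: [0.4806, -0.1899, 0.0566]
orientation: [-3.126, -0.004, 1.346]
ft_force: [-10.5, 3.5, 8.6]
finger_gap: -0.0001
```

```bash
python3 st.py
```

```text
t 4.95 F [-10.5   3.5   8.6] warmer [-0.0934  0.0034  0.0566] yaw [-179.1   -0.2   77.1]
```

Request:
{"name": "drive_tool", "arguments": {
  "rows": [
    [0,-0.3,-0.1,0,0,0,0],
    [-0.2,-0.57,-0.5,0,0,0,0],
    [-0.46,-0.57,-0.5,0,0,0,0],
    [-0.46,-0.57,0,0,0,0,0],
    [-0.46,-0.57,0,0,0,0,0],
    [-0.46,-0.4,0,0,0,0,0],
    [-0.46,-0.22,0,0,0,0,0],
    [-0.46,-0.05,0,0,0,0,0],
    [-0.46,0.05,0,0,0,0,0],
    [-0.46,0.06,0,0,0,0,0]
  ]
}}

```text
time: 6.2
position: [0.4742, -0.217, 0.0564]
orientation: [-3.118, -0.003, 1.346]
ft_force: [-13.5, 4.1, 9.2]
finger_gap: 0.0003
```

```bash
python3 st.py
```

```text
t 6.2 F [-13.5   4.1   9.2] warmer [-0.0936 -0.0244  0.0564] yaw [-178.6   -0.2   77.1]
```

Request:
{"name": "drive_tool", "arguments": {
  "rows": [
    [0,-0.1,-0.3,0,0,0,0],
    [0.3,0,-0.75,0,0,0,0],
    [0.94,0.5,-0.75,0,0,0,0],
    [0.94,0.8,-0.7,0,0,0,0],
    [0.94,0.8,-0.3,0,0,0,0],
    [0.94,0.8,0,0,0,0,0],
    [0.94,0.8,0,0,0,0,0],
    [0.94,0.6,0,0,0,0,0],
    [0.94,0.4,0,0,0,0,0],
    [0.94,0.3,0,0,0,0,0]
  ]
}}

```text
time: 7.45
position: [0.5038, -0.1659, 0.0569]
orientation: [-3.119, -0.003, 1.346]
ft_force: [2.4, -0.3, -1.5]
finger_gap: 0.0001
```

```bash
python3 st.py
```

```text
t 7.45 F [ 2.4 -0.3 -1.5] warmer [-0.0761  0.032   0.0569] yaw [-178.7   -0.2   77.1]
```

Request:
{"name": "drive_tool", "arguments": {
  "rows": [
    [0,-0.06,0,0,0,0,0],
    [0,-0.12,0,0,0,0,0],
    [0,-0.18,0,0,0,0,0],
    [0,-0.22,0,0,0,0,0],
    [0,-0.22,0,0,0,0,0]
  ]
}}

```text
time: 8.07
position: [0.4992, -0.1646, 0.0582]
orientation: [-3.134, -0.005, 1.345]
ft_force: [19.3, -7.2, -12.4]
finger_gap: 0.0002
```

```bash
python3 st.py
```

```text
t 8.075 F [ 19.3  -7.2 -12.4] warmer [-0.0809  0.0322  0.0582] yaw [-179.6   -0.3   77.1]
```

Request:
{"name": "drive_tool", "arguments": {
  "rows": [
    [0,0.3,-0.2,0,0,0,0],
    [-0.4,0.6,-0.7,0,0,0,0],
    [-1.4,0.6,-0.7,0,0,0,0],
    [-1.4,0.6,-0.3,0,0,0,0],
    [-1.4,0.6,0,0,0,0,0],
    [-1.4,0.4,0,0,0,0,0],
    [-1.4,0.2,0,0,0,0,0],
    [-1.4,0.05,0,0,0,0,0],
    [-1.4,-0.04,0,0,0,0,0],
    [-1.4,-0.07,0,0,0,0,0]
  ]
}}

```text
time: 9.32
position: [0.4805, -0.246, 0.0588]
orientation: [3.14, -0.005, 1.346]
ft_force: [11.9, -3.9, -8.7]
finger_gap: -0.0
```

```bash
python3 st.py
```

```text
t 9.325 F [11.9 -3.9 -8.7] warmer [-0.081  -0.0514  0.0588] yaw [179.9  -0.3  77.1]
```

All five switches reached their stops. Next is the jar: lift off and go to a hover above it with the tool leaning 20°.

```bash
cat >> h.py <<'E'
def tilt(yawdeg,a):
    "tool y = left, tool z = down turned by a deg forward (neg = tip back)"
    Y=np.radians(yawdeg); f=np.array([np.cos(Y),np.sin(Y),0]); l=np.array([-np.sin(Y),np.cos(Y),0]); u=np.array([0,0,1.]); a=np.radians(a)
    z=np.sin(a)*f-np.cos(a)*u; return np.c_[np.cross(l,z),l,z]
JM=np.array([.498,.3557,.0655]); JY=-12.5
def jaxis(JY=JY,t=20): Y,t=np.radians([JY,t]); return np.array([np.cos(t)*np.cos(Y),np.cos(t)*np.sin(Y),np.sin(t)])
E
python3 - <<'E'
from h import *
Rg=tilt(JY,-20); g=JM+.013*jaxis(); P=g+Rg[:,2]*.016; H=P-Rg[:,2]*.14
print('grasp',P,'hover',H, rel(H,Rg)); T=pose();print(rel(T[:3,3]+[0,0,.15]))
E
```

```text
grasp [0.50458383 0.3542404  0.05491118] hover [0.55133164 0.34387666 0.18646815] [  9.86  -1.04  -2.08  16.06  15.48 -89.31]
[ 0.01  0.   -2.5   0.    0.    0.  ]
```

Request:
{"name": "drive_tool", "arguments": {
  "rows": [
    [0,0.2,-1.0,0,0,0,0],
    [0.5,0,-2.0,0,0,0,0],
    [1.5,-0.2,-3.0,1.6,1.5,-9,0],
    [2.5,-0.3,-3.2,3.2,3.1,-18,20],
    [3.5,-0.4,-3.2,4.8,4.6,-27,40],
    [4.5,-0.5,-3.2,6.4,6.2,-36,60],
    [5.5,-0.6,-3.2,8,7.7,-45,85],
    [6.5,-0.7,-3.2,9.6,9.3,-54,85],
    [7.5,-0.8,-3.0,11.2,10.8,-63,85],
    [8.5,-0.9,-2.8,12.8,12.4,-71.5,85]
  ]
}}

```text
time: 10.58
position: [0.5398, 0.2522, 0.232]
orientation: [-3.097, -0.287, 2.602]
ft_force: [2.0, 0.7, -0.0]
finger_gap: 0.085
```

```bash
python3 - <<'E'
from h import *
Rg=tilt(JY,-20); g=JM+.013*jaxis(); P=g+Rg[:,2]*.016; H=P-Rg[:,2]*.14
print(rel(H,Rg),monitor.get_state()['joints'].round(2))
E
```

```text
[  0.38   1.45   0.84   3.21   3.16 -17.56] [ 0.09  0.66 -0.83  1.73  0.25  1.1   0.25]
```

Request:
{"name": "drive_tool", "arguments": {
  "rows": [
    [0.2,0.7,0.4,1.6,1.6,-9,85],
    [0.38,1.45,0.84,3.2,3.2,-17.6,85],
    [0.38,1.45,0.84,3.2,3.2,-17.6,85],
    [0.38,1.45,0.84,3.2,3.2,-17.6,85]
  ]
}}

```text
time: 11.08
position: [0.5511, 0.3437, 0.1863]
orientation: [-3.141, -0.35, 2.924]
ft_force: [-0.2, -1.1, 1.1]
finger_gap: 0.085
```

```bash
python3 - <<'E'
from h import *
T=pose(); im=cams.camera('wrist'); cv2.imwrite('pics/w3.png',im)
a=jaxis(); 
for s in (0,50,84,100): print(s,proj('wrist',JM+(s-50)/1000*a,T).round(1))
Rg=tilt(JY,-20);print('rem',rel(JM+.013*a+Rg[:,2]*.016,Rg))
t=cams.camera('top'); hs=cv2.resize(t[225:275,330:400],None,fx=8,fy=8,interpolation=cv2.INTER_CUBIC); cv2.imwrite('pics/t2.png',hs)
for i in range(5): print([ (proj('top',wm(x,.058-.028*i,.076))-[330,225]).dot(8*np.eye(2)).round() for x in (-.102,-.078)])
E
```

```text
0 [321. 161.]
50 [321.  214.4]
84 [321.1 255.4]
100 [321.1 276.1]
rem [ 0.01  0.01  2.34 -0.    0.02 -0.04]
[array([105., 203.]), array([120., 133.])]
[array([187., 222.]), array([203., 151.])]
[array([269., 240.]), array([285., 170.])]
[array([352., 259.]), array([367., 188.])]
[array([434., 277.]), array([450., 206.])]
```

View pics/w3.png

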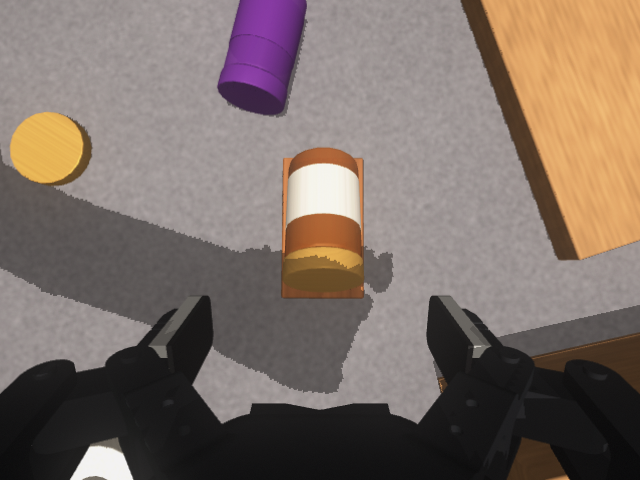

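View pics/t2.png

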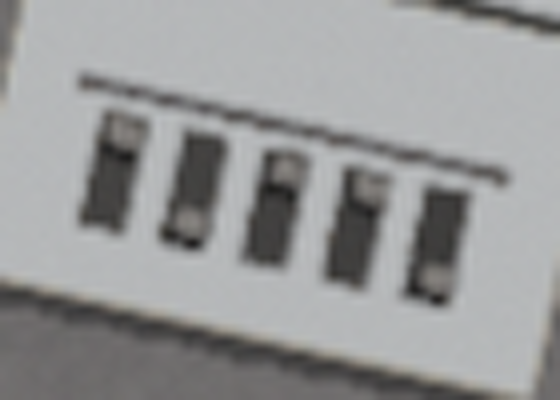

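Top crop: lever 1, 3 and 4 tops are at the far ends of their slots, (125,130), (288,165) and (370,185). Levers 2 and 5 are at the near ends, (188,218) and (435,278). The switches are as asked. The wrist view shows the jar centred at column 324, where I predicted 321. Descending to grasp.

Request:
{"name": "drive_tool", "arguments": {
  "rows": [
    [0.01,0.03,0.7,0,0,0,85],
    [0.01,0.03,1.4,0,0,0,85],
    [0.01,0.03,1.9,0,0,0,85],
    [0.01,0.03,2.34,0,0,0,85],
    [0.01,0.03,2.34,0,0,0,85]
  ]
}}

```text
time: 11.8
position: [0.5045, 0.3533, 0.0551]
orientation: [-3.139, -0.349, 2.921]
ft_force: [-0.0, -0.7, -0.1]
finger_gap: 0.0848
```

Request:
{"name": "drive_tool", "arguments": {
  "rows": [
    [0,0,0,0,0,0,50],
    [0,0,0,0,0,0,50],
    [0,0,0,0,0,0,40],
    [0,0,0,0,0,0,40],
    [0,0,0,0,0,0,40],
    [0,0,0,0,0,0,40]
  ]
}}

```text
time: 12.55
position: [0.5072, 0.3561, 0.0583]
orientation: [3.137, -0.344, 2.921]
ft_force: [2.8, 2.8, 8.9]
finger_gap: 0.0555
```

Gap is 55.5 mm with an upward force, so the pads are gripping above the jar's axis. I'll reopen, go deeper and close again.

Request:
{"name": "drive_tool", "arguments": {
  "rows": [
    [0,0,-0.05,0,0,0,80],
    [0,0,-0.05,0,0,0,80],
    [0,0,0.1,0,0,0,80],
    [0,0,0.22,0,0,0,80],
    [0,0,0.22,0,0,0,80],
    [0,0,0.22,0,0,0,45],
    [0,0,0.22,0,0,0,40],
    [0,0,0.22,0,0,0,40],
    [0,0,0.22,0,0,0,40],
    [0,0,0.22,0,0,0,40]
  ]
}}

```text
time: 13.8
position: [0.5029, 0.3572, 0.0461]
orientation: [3.136, -0.344, 2.921]
ft_force: [-0.8, -0.1, 5.5]
finger_gap: 0.0565
```

```bash
python3 - <<'E'
from h import *
s=monitor.get_state(); T=pose(s); print(s['wrist_torque'],s['ft_force'],s['finger_gap']);cv2.imwrite('pics/w4.png',cams.camera('wrist')); Rg=tilt(JY,-20)
print(T[:3,:3].T@(JM+.013*jaxis()-T[:3,3]))
E
```

```text
[-0.28596864  0.13323493  0.0579896 ] [-0.77134108 -0.0705992   5.49408252] 0.05647100695769156
[ 0.0006942  -0.00240501 -0.02507966]
```

View pics/w4.png

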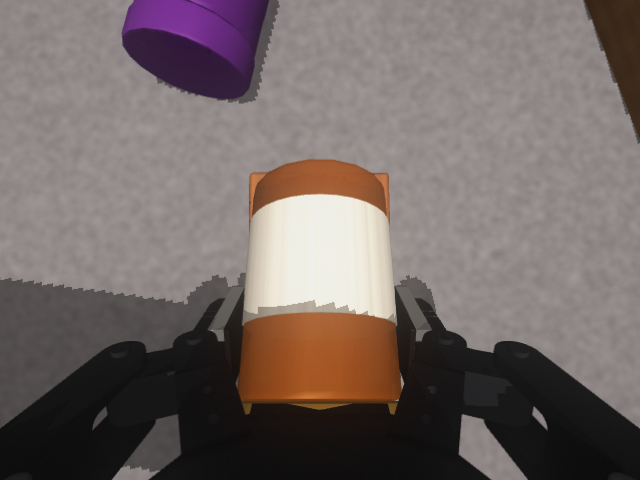

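The picture shows the pads on the jar's glass, (232–245,330) and (398–412,330), but the gripper body is close to the lid (about row 405). I'll reopen, take a flatter tilt (10°) and back off a few mm before gripping.

```bash
python3 - <<'E'
from h import *
T=pose(); jm=JM+.0024*T[:3,1]; Rg=tilt(JY,-10); P=jm+.013*jaxis()+Rg[:,2]*.021
print(jm,P,rel(P,Rg),rel(P-Rg[:,2]*.01,Rg))
E
```

```text
[0.49852935 0.35804087 0.06551134] [0.50689562 0.35618611 0.04927664] [-0.05 -0.   -0.07  0.32 -9.73 -0.16] [-0.02 -0.   -0.24  0.32 -9.73 -0.16]
```

Request:
{"name": "drive_tool", "arguments": {
  "rows": [
    [0,0,0,0,0,0,80],
    [0,0,0,0,0,0,80],
    [-0.02,0,-0.24,0,-5,0,80],
    [-0.02,0,-0.24,0.3,-9.7,-0.2,80],
    [-0.05,0,-0.07,0.3,-9.7,-0.2,80],
    [-0.05,0,-0.07,0.3,-9.7,-0.2,80],
    [-0.05,0,-0.07,0.3,-9.7,-0.2,40],
    [-0.05,0,-0.07,0.3,-9.7,-0.2,40],
    [-0.05,0,-0.07,0.3,-9.7,-0.2,40],
    [-0.05,0,-0.07,0.3,-9.7,-0.2,40]
  ]
}}

```text
time: 15.1
position: [0.5074, 0.3561, 0.0489]
orientation: [3.141, -0.175, 2.923]
ft_force: [0.1, 1.2, -2.9]
finger_gap: 0.0561
```

Request:
{"name": "drive_tool", "arguments": {
  "rows": [
    [0,0,0,0,0,0,40],
    [0,0,0,0,0,0,40]
  ]
}}

```text
time: 15.35
position: [0.5073, 0.3561, 0.0488]
orientation: [3.141, -0.175, 2.923]
ft_force: [0.1, -0.3, -1.8]
finger_gap: 0.0565
```

Request:
{"name": "drive_tool", "arguments": {
  "rows": [
    [0.05,0,-0.3,0,0,0,40],
    [0.12,0,-0.7,0,0,0,40],
    [0.21,0,-1.2,0,0,0,40],
    [0.29,0,-1.7,0,0,0,40],
    [0.35,0,-2.0,0,0,0,40],
    [0.35,0,-2.0,0,0,0,40]
  ]
}}

```text
time: 16.1
position: [0.5078, 0.3563, 0.1721]
orientation: [3.139, -0.173, 2.924]
ft_force: [0.8, -0.3, -3.6]
finger_gap: 0.056
```

```bash
python3 - <<'E'
from h import *
s=monitor.get_state();print(s['ft_force'],s['wrist_torque'],s['joints'].round(2))
for n,uv,z in(('roll',(243,184),.05),('lid',(250,292),.014),('sj',(282,293),.064),('jarB',(198,154),.1),('purple',(170,307),.03),('purple2',(298,192),.03)): print(n,onz('top',uv,z).round(3))
# place: stand at S, yaw
S=np.array([.45,.14,0]); Y=10
Rg=tilt(Y,60); g=S+[0,0,.063]; P=g+Rg[:,2]*.021; print('P',P, rel(P+[0,0,.08],Rg))
E
```

```text
[ 0.80160186 -0.34999591 -3.56892513] [-0.04358467 -0.33398829  0.01405795] [-0.14  0.71 -0.81  1.78  0.42  0.96  0.26]
roll [0.668 0.137 0.05 ]
lid [0.372 0.121 0.014]
sj [0.372 0.028 0.064]
jarB [0.74  0.248 0.1  ]
purple [0.333 0.339 0.03 ]
purple2 [ 0.649 -0.013  0.03 ]
P [0.46791024 0.14315806 0.0525    ] [ -0.23  -3.61   0.62 -10.01 -68.97 -21.76]
```

```bash
python3 - <<'E'
from h import *
T=pose();S=np.array([.56,.17,0]); Y=15
Rg=tilt(Y,60); g=S+[0,0,.063]; P=g+Rg[:,2]*.021; Pe=P+[0,0,.08]
rv=R.from_matrix(T[:3,:3].T@Rg).as_rotvec()
for k in np.arange(1,9)/8: print(np.r_[(T[:3,:3].T@(T[:3,3]*(1-k)+Pe*k+[0,0,.03*np.sin(np.pi*k)]-T[:3,3])/.06).round(2),np.degrees(rv*k).round(1)].tolist())
E
```

```text
[-0.2, -0.34, -0.15, -1.5, -8.6, -3.3]
[-0.41, -0.68, -0.26, -3.1, -17.1, -6.6]
[-0.62, -1.01, -0.33, -4.6, -25.7, -10.0]
[-0.85, -1.35, -0.33, -6.1, -34.2, -13.3]
[-1.09, -1.69, -0.25, -7.7, -42.8, -16.6]
[-1.35, -2.03, -0.1, -9.2, -51.4, -19.9]
[-1.61, -2.37, 0.1, -10.7, -59.9, -23.2]
[-1.88, -2.7, 0.33, -12.3, -68.5, -26.6]
```

Request:
{"name": "drive_tool", "arguments": {
  "rows": [
    [-0.2,-0.34,-0.15,-1.5,-8.6,-3.3,40],
    [-0.41,-0.68,-0.26,-3.1,-17.1,-6.6,40],
    [-0.62,-1.01,-0.33,-4.6,-25.7,-10,40],
    [-0.85,-1.35,-0.33,-6.1,-34.2,-13.3,40],
    [-1.09,-1.69,-0.25,-7.7,-42.8,-16.6,40],
    [-1.35,-2.03,-0.1,-9.2,-51.4,-19.9,40],
    [-1.61,-2.37,0.1,-10.7,-59.9,-23.2,40],
    [-1.88,-2.7,0.33,-12.3,-68.5,-26.6,40],
    [-1.88,-2.7,0.33,-12.3,-68.5,-26.6,40],
    [-1.88,-2.7,0.33,-12.3,-68.5,-26.6,40]
  ]
}}

```text
time: 17.35
position: [0.5754, 0.1919, 0.1099]
orientation: [-3.075, 0.856, -2.851]
ft_force: [-0.2, 1.5, -7.7]
finger_gap: 0.0563
```

```bash
python3 - <<'E'
from h import *
s=monitor.get_state();print(s['ft_force'],s['wrist_torque'],s['joints'].round(2),s['finger_gap'])
Rg=tilt(15,60); P=np.array([.56,.17,.063])+Rg[:,2]*.021; print(rel(P+[0,0,.08],Rg),rel(P,Rg))
im=cams.camera('side'); cv2.imwrite('pics/s3.png',cv2.resize(im[180:340,200:420],None,fx=3,fy=3,interpolation=cv2.INTER_CUBIC))
print((proj('side',[.56,.17,.08])-[200,180])*3,(proj('side',[.56,.17,.18])-[200,180])*3)
E
```

```text
[-0.17234382  1.5266412  -7.66947381] [-0.19101238  1.57816761  0.20460311] [ 0.    0.88 -0.86  2.54  2.41  1.27 -0.96] 0.05632391739313712
[ -0.25  -0.3   -0.26  -2.44 -10.89   1.34] [  0.75  -0.24   0.61  -2.44 -10.89   1.34]
[168.45416366 336.87978655] [151.65283978 220.74309213]
```

View pics/s3.png

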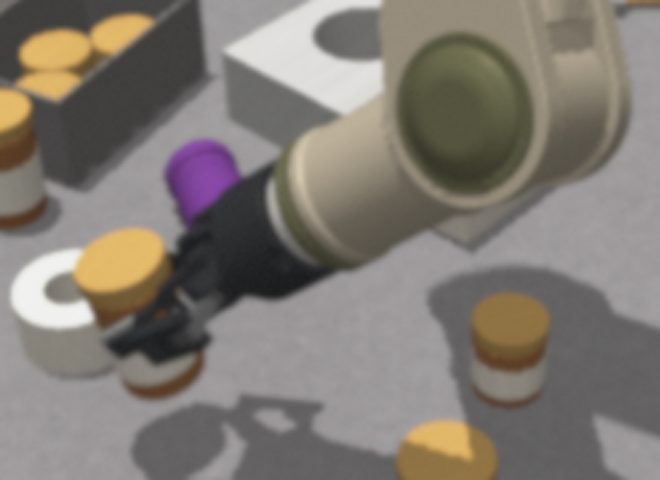

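The side view shows the jar held, still about 11° short of upright, with its lid at (125,260). The elbow is at its limit, so I'll place it farther out, at about (0.60, 0.24), which is clear of the roll.

```bash
python3 - <<'E'
from h import *
Rg=tilt(18,60); P=np.array([.60,.235,.063])+Rg[:,2]*.021; print(P,rel(P+[0,0,.06],Rg))
E
```

```text
[0.61729642 0.24061995 0.0525    ] [ -0.75   0.57   0.54  -4.43 -11.61  -0.73]
```

Request:
{"name": "drive_tool", "arguments": {
  "rows": [
    [-0.35,0.2,-0.2,0,0,0,40],
    [-0.7,0.4,0.1,-1,-2,0,40],
    [-0.8,0.57,0.4,-2.5,-6,-0.4,40],
    [-0.75,0.57,0.54,-4.4,-11.6,-0.7,40],
    [-0.75,0.57,0.54,-4.4,-11.6,-0.7,40],
    [-0.75,0.57,0.54,-4.4,-11.6,-0.7,40]
  ]
}}

```text
time: 18.15
position: [0.6169, 0.2405, 0.1121]
orientation: [-3.14, 1.044, -2.827]
ft_force: [0.0, -0.6, -2.5]
finger_gap: 0.0563
```

```bash
python3 - <<'E'
from h import *
s=monitor.get_state();print(s['ft_force'],s['wrist_torque'],s['joints'].round(2),s['finger_gap'])
Rg=tilt(18,60); P=np.array([.60,.235,.063])+Rg[:,2]*.021; print(rel(P+[0,0,.06],Rg),rel(P,Rg))
im=cams.camera('side'); cv2.imwrite('pics/s4.png',im)
cv2.imwrite('pics/s4c.png',cv2.resize(im[180:340,150:370],None,fx=3,fy=3,interpolation=cv2.INTER_CUBIC))
E
```

```text
[ 0.04690229 -0.59693623 -2.54694219] [-0.43911788  1.33685557  0.01886256] [-0.02  1.   -0.83  2.51  2.64  1.45 -0.98] 0.05631199131737202
[-0.01  0.    0.   -0.05 -0.2   0.01] [ 0.85  0.    0.51 -0.05 -0.2   0.01]
```

Request:
{"name": "drive_tool", "arguments": {
  "rows": [
    [0.2,0,0.12,0,0,0,40],
    [0.4,0,0.23,0,0,0,40],
    [0.6,0,0.35,0,0,0,40],
    [0.7,0,0.4,0,0,0,40],
    [0.75,0,0.43,0,0,0,40],
    [0.75,0,0.43,0,0,0,40]
  ]
}}

```text
time: 18.95
position: [0.6169, 0.2406, 0.0608]
orientation: [-3.141, 1.045, -2.827]
ft_force: [0.6, -0.1, -2.6]
finger_gap: 0.0557
```

Request:
{"name": "drive_tool", "arguments": {
  "rows": [
    [0.04,0,0.025,0,0,0,40],
    [0.08,0,0.05,0,0,0,40],
    [0.1,0,0.06,0,0,0,40],
    [0.1,0,0.06,0,0,0,40]
  ]
}}

```text
time: 19.45
position: [0.617, 0.2406, 0.0538]
orientation: [-3.141, 1.045, -2.827]
ft_force: [0.0, -0.6, -4.0]
finger_gap: 0.0561
```

Request:
{"name": "drive_tool", "arguments": {
  "rows": [
    [0.02,0,0.01,0,0,0,40],
    [0.04,0,0.025,0,0,0,40],
    [0.06,0,0.035,0,0,0,40],
    [0.06,0,0.035,0,0,0,40]
  ]
}}

```text
time: 19.95
position: [0.6171, 0.2407, 0.0509]
orientation: [-3.141, 1.048, -2.827]
ft_force: [-4.2, -2.5, 5.7]
finger_gap: 0.0562
```

Contact felt. Releasing and retracting along the tool axis.

Request:
{"name": "drive_tool", "arguments": {
  "rows": [
    [0,0,0,0,0,0,60],
    [0,0,0,0,0,0,70],
    [0,0,0,0,0,0,85],
    [0,0,0,0,0,0,85],
    [0,0,-0.3,0,0,0,85],
    [0,0,-0.7,0,0,0,85],
    [0,0,-1.3,0,0,0,85],
    [0,0,-1.9,0,0,0,85],
    [0,0,-2.2,0,0,0,85],
    [0,0,-2.2,0,0,0,85]
  ]
}}

```text
time: 21.2
position: [0.5751, 0.2556, 0.1003]
orientation: [-3.114, 1.041, -2.826]
ft_force: [-0.8, -0.8, -0.0]
finger_gap: 0.0847
```

```bash
python3 - <<'E'
from h import *
s=monitor.get_state();print(s['joints'].round(2),s['ft_force'])
im=cams.camera('side'); t=cams.camera('top')
p=proj('side',[.60,.235,.05]); q=proj('top',[.6,.235,.1]); print(p,q)
o=np.zeros((400,800,3),np.uint8)
x0,y0=int(p[0])-65,int(p[1])-65; o[:400,:400]=cv2.resize(im[y0:y0+130,x0:x0+130],(400,400),interpolation=cv2.INTER_CUBIC)
x1,y1=int(q[0])-40,int(q[1])-40; o[:400,400:]=cv2.resize(t[y1:y1+80,x1:x1+80],(400,400),interpolation=cv2.INTER_CUBIC); print(x0,y0,x1,y1)
cv2.imwrite('pics/c5.png',o)
E
```

```text
[ 0.07  1.31 -1.29  2.56  2.48  1.86 -0.64] [-0.77864624 -0.78626546 -0.02253446]
[222.39625777 316.50405993] [202.37360287 206.56045365]
157 251 162 166
```

View pics/c5.png

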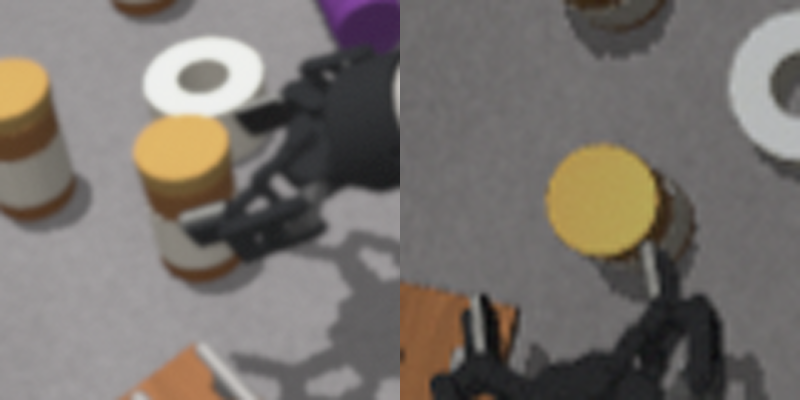

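The jar stands upright: its lid centre is at top pixel (202,206), which puts it at (0.600, 0.235). The retraction ran into joint limits, so I'll back off, rise and turn the tool back toward vertical.

Request:
{"name": "drive_tool", "arguments": {
  "rows": [
    [-0.1,0,-0.2,0,4,0,85],
    [-0.3,0,-0.5,0,12,0,85],
    [-0.7,0,-0.9,0,20,0,85],
    [-1.2,0,-1.3,0,30,0,85],
    [-1.6,0,-1.5,0,40,0,85],
    [-1.8,0,-1.5,0,50,0,85],
    [-2.0,0,-1.5,0,60,0,85],
    [-2.0,0,-1.5,0,60,0,85]
  ]
}}

```text
time: 22.3
position: [0.5583, 0.2538, 0.253]
orientation: [-3.128, -0.006, -2.847]
ft_force: [0.3, -0.5, -0.8]
finger_gap: 0.0851
```

```bash
python3 - <<'E'
from h import *
s=monitor.get_state();print(s['joints'].round(2),s['ft_force'],s['position'],np.degrees(s['orientation']))
t=cams.camera('top'); c=t[166:246,162:242]; m=cv2.inRange(cv2.cvtColor(c,cv2.COLOR_BGR2HSV),(15,110,110),(30,255,255)); cs,_=cv2.findContours(m,cv2.RETR_EXTERNAL,cv2.CHAIN_APPROX_NONE)
for k in cs:
    if cv2.contourArea(k)>60:
        (x,y),r=cv2.minEnclosingCircle(k); print(x+162,y+166,r,onz('top',(x+162,y+166),.1), r/np.linalg.norm(proj('top',[.63,.235,.1])-proj('top',[.6,.235,.1])))
for Y in (-162,-170,170): Rg=down(Y); print(Y,rel([.6,.235,.2],Rg))
E
```

```text
[ 0.2   0.72 -1.2   1.79  0.73  1.18  0.62] [ 0.33698897 -0.51320599 -0.76937539] [0.55828385 0.25378852 0.25295854] [-179.24220073   -0.35815206 -163.14118574]
-162 [-0.54 -0.46  0.85 -0.54 -0.94 -1.42]
-170 [-0.54 -0.46  0.85 -0.6  -0.9   6.58]
170 [-0.54 -0.46  0.85 -0.75 -0.79 26.58]
```

Request:
{"name": "drive_tool", "arguments": {
  "rows": [
    [-0.3,-0.3,0.3,-0.5,-0.9,-1,85],
    [-0.54,-0.46,0.6,-0.5,-0.9,-1,85],
    [-0.54,-0.46,0.6,-0.5,-0.9,-1,85]
  ]
}}

```text
time: 22.72
position: [0.5998, 0.2338, 0.2129]
orientation: [-3.14, -0.004, -2.836]
ft_force: [0.6, -0.8, -0.4]
finger_gap: 0.0848
```

```bash
python3 - <<'E'
from h import *
T=pose(); im=cams.camera('wrist'); cv2.imwrite('pics/w6.png',im); print(T[:3,3])
m=cv2.inRange(cv2.cvtColor(im,cv2.COLOR_BGR2HSV),(15,100,90),(30,255,255)); m=cv2.morphologyEx(m,cv2.MORPH_OPEN,np.ones((3,3))); cs,_=cv2.findContours(m,cv2.RETR_EXTERNAL,cv2.CHAIN_APPROX_NONE)
print('pred',proj('wrist',[.6,.235,.1],T))
for k in cs:
    if cv2.contourArea(k)>1500:
        x,y,w,h=cv2.boundingRect(k); print(x,y,w,h,cv2.contourArea(k))
        # points cast on lid-top plane, circle fit on left/right/top edge
        P=np.array([onz('wrist',p[0].astype(float),.1,T)[:2] for p in k]); hl=cv2.convexHull((P*1e4).astype(np.int32)); print('c',np.array(cv2.minEnclosingCircle(hl))[0] if 0 else cv2.minEnclosingCircle(hl))
E
```

```text
[0.59983322 0.23377296 0.21293054]
pred [322.38027908 234.22693823]
254 365 71 45 2252.5
c ((7406.6513671875, 2509.7666015625), 302.2644958496094)
282 201 81 79 4883.5
c ((6048.044921875, 2360.50439453125), 302.4615173339844)
```

Request:
{"name": "drive_tool", "arguments": {
  "rows": [
    [-0.06,0.02,0.6,0,0,0,85],
    [-0.06,0.02,1.2,0,0,0,85],
    [-0.06,0.02,1.7,0,0,0,85],
    [-0.06,0.02,2.1,0,0,0,85],
    [-0.06,0.02,2.28,0,0,0,85],
    [-0.06,0.02,2.28,0,0,0,85]
  ]
}}

```text
time: 23.52
position: [0.6016, 0.2374, 0.0775]
orientation: [-3.141, -0.003, -2.834]
ft_force: [0.4, 0.2, -0.0]
finger_gap: 0.0853
```

Request:
{"name": "drive_tool", "arguments": {
  "rows": [
    [0,0,0,0,0,0,65],
    [0,0,0,0,0,0,40],
    [0,0,0,0,0,0,40],
    [0,0,0,0,0,0,40],
    [0,0,0,0,0,0,40]
  ]
}}

```text
time: 24.15
position: [0.6023, 0.2377, 0.0791]
orientation: [-3.141, -0.0, -2.835]
ft_force: [-0.0, -1.1, 4.4]
finger_gap: 0.0581
```

Request:
{"name": "drive_tool", "arguments": {
  "rows": [
    [0,0,-0.3,0,0,0,40],
    [0,0,-0.8,0,0,0,40],
    [0,0,-1.4,0,0,0,40],
    [0,0,-2.0,0,0,0,40],
    [0,0,-2.3,0,0,0,40],
    [0,0,-2.3,0,0,0,40]
  ]
}}

```text
time: 24.9
position: [0.6027, 0.238, 0.2184]
orientation: [-3.141, 0.002, -2.835]
ft_force: [0.3, -0.5, -4.3]
finger_gap: 0.0575
```

Request:
{"name": "drive_tool", "arguments": {
  "rows": [
    [0.1,-0.4,0,0,0,0,40],
    [0.3,-1.2,0,0,0,0,40],
    [0.5,-2.1,0,0,0,0,40],
    [0.75,-3.0,0,0,0,0,40],
    [0.95,-3.9,0,0,0,0,40],
    [1.15,-4.8,0,0,0,0,40],
    [1.35,-5.6,0,0,0,0,40],
    [1.5,-6.2,0,0,0,0,40],
    [1.6,-6.6,0,0,0,0,40],
    [1.6,-6.6,0,0,0,0,40]
  ]
}}

```text
time: 26.15
position: [0.6298, -0.1714, 0.2163]
orientation: [-3.141, -0.001, -2.839]
ft_force: [-0.7, 1.2, -3.3]
finger_gap: 0.0578
```

```bash
python3 - <<'E'
from h import *
s=monitor.get_state();T=pose(s);print(s['ft_force'],s['wrist_torque'],s['joints'].round(2),s['finger_gap'],T[:3,3])
Y=np.degrees(s['orientation'][2]); print(Y,rel([.6344,-.2272,.205],down(Y)))
im=cams.camera('top'); q=proj('top',T[:3,3]); print(q)
w=cams.camera('wrist'); cv2.imwrite('pics/w7.png',w); cv2.imwrite('pics/t7.png',im); print(proj('wrist',[.6344,-.2272,.072],T))
E
```

```text
[-0.72286299  1.17449031 -3.30167916] [ 0.05136146 -0.00350753 -0.04515844] [ 0.86  0.82 -1.2   1.74  0.82  1.19  1.29] 0.05783728930509413 [ 0.62981989 -0.17143666  0.21628383]
-162.6582692722968 [ 0.2  -0.91  0.19 -0.01 -0.07  0.  ]
[360.33750037 187.10479773]
[252.61397966 208.33791095]
```

View pics/w7.png

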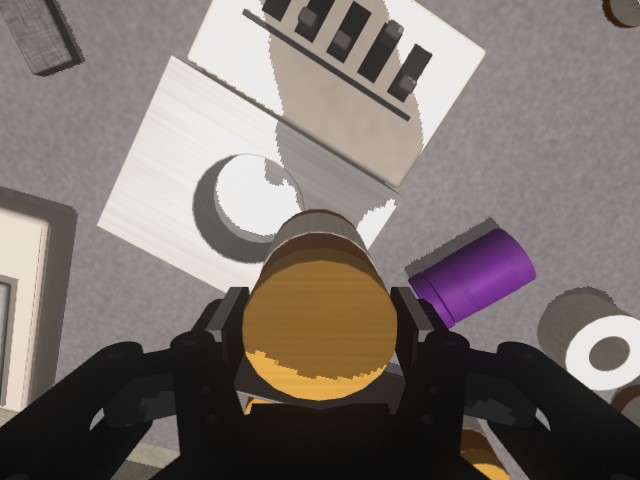

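Wrist view: the jar hangs upright, lid centred at column 320. The well rim is at about (248,208), 4 px left of prediction, so I'll correct by about 2 mm and move over it.

Request:
{"name": "drive_tool", "arguments": {
  "rows": [
    [0.1,-0.4,0,0,0,0,40],
    [0.205,-0.8,0,0,0,0,40],
    [0.205,-0.95,0,0,0,0,40],
    [0.205,-0.95,0,0,0,0,40],
    [0.205,-0.95,0.3,0,0,0,40],
    [0.205,-0.95,0.6,0,0,0,40],
    [0.205,-0.95,0.8,0,0,0,40],
    [0.205,-0.95,0.8,0,0,0,40]
  ]
}}

```text
time: 27.25
position: [0.635, -0.2258, 0.1678]
orientation: [3.14, -0.001, -2.834]
ft_force: [-0.3, -0.9, -3.7]
finger_gap: 0.0582
```

Request:
{"name": "drive_tool", "arguments": {
  "rows": [
    [0.02,-0.06,0.1,0,0,0,40],
    [0.02,-0.06,0.3,0,0,0,40],
    [0.02,-0.06,0.55,0,0,0,40],
    [0.02,-0.06,0.8,0,0,0,40],
    [0.02,-0.06,1.0,0,0,0,40],
    [0.02,-0.06,1.12,0,0,0,40],
    [0.02,-0.06,1.18,0,0,0,40],
    [0.02,-0.06,1.18,0,0,0,40]
  ]
}}

```text
time: 28.25
position: [0.6349, -0.2294, 0.0971]
orientation: [3.14, -0.001, -2.834]
ft_force: [0.2, 0.1, -2.8]
finger_gap: 0.058
```

No contact so far. I'll lower slowly to the floor.

Request:
{"name": "drive_tool", "arguments": {
  "rows": [
    [0,0,0.02,0,0,0,40],
    [0,0,0.04,0,0,0,40],
    [0,0,0.06,0,0,0,40],
    [0,0,0.075,0,0,0,40],
    [0,0,0.075,0,0,0,40]
  ]
}}

```text
time: 28.88
position: [0.6349, -0.2294, 0.0925]
orientation: [3.14, -0.001, -2.834]
ft_force: [-0.4, 0.5, -2.7]
finger_gap: 0.0578
```

Request:
{"name": "drive_tool", "arguments": {
  "rows": [
    [0,0,0.015,0,0,0,40],
    [0,0,0.03,0,0,0,40],
    [0,0,0.03,0,0,0,40]
  ]
}}

```text
time: 29.25
position: [0.6351, -0.2294, 0.0911]
orientation: [3.14, -0.001, -2.834]
ft_force: [-0.5, -0.2, 2.7]
finger_gap: 0.0583
```

The jar touches the floor at z = 0.0911, where I expected it. Releasing and retreating upward.

Request:
{"name": "drive_tool", "arguments": {
  "rows": [
    [0,0,0,0,0,0,62],
    [0,0,0,0,0,0,72],
    [0,0,0,0,0,0,85],
    [0,0,0,0,0,0,85],
    [0,0,0,0,0,0,85],
    [0,0,-0.3,0,0,0,85],
    [0,0,-0.9,0,0,0,85],
    [0,0,-1.7,0,0,0,85],
    [0,0,-2.5,0,0,0,85],
    [0,0,-2.5,0,0,0,85]
  ]
}}

```text
time: 30.5
position: [0.6372, -0.2286, 0.2468]
orientation: [-3.14, 0.005, -2.834]
ft_force: [0.1, 0.7, -1.3]
finger_gap: 0.0847
```

Request:
{"name": "drive_tool", "arguments": {
  "rows": [
    [0.8,0.8,-0.2,0,0,0,85],
    [1.6,1.6,-0.2,0,0,0,85],
    [2.4,2.4,-0.2,0,0,0,85],
    [2.4,3.0,-0.2,0,0,0,85],
    [2.4,3.0,-0.2,0,0,0,85]
  ]
}}

```text
time: 31.12
position: [0.4433, -0.0986, 0.2584]
orientation: [-3.137, 0.005, -2.829]
ft_force: [-0.0, 0.3, -0.2]
finger_gap: 0.0849
```

```bash
python3 - <<'E'
from h import *
t=cams.camera('top'); s=cams.camera('side'); cv2.imwrite('pics/tf.png',t); cv2.imwrite('pics/sf.png',s)
def lid(n,im,P):
    x,y=proj(n,P).astype(int); c=im[y-40:y+40,x-40:x+40]; m=cv2.inRange(cv2.cvtColor(c,cv2.COLOR_BGR2HSV),(13,100,90),(30,255,255)); cs,_=cv2.findContours(m,cv2.RETR_EXTERNAL,cv2.CHAIN_APPROX_NONE)
    k=max(cs,key=cv2.contourArea); (a,b),r=cv2.minEnclosingCircle(k); print(n,cv2.contourArea(k),r,cv2.boundingRect(k)[2:],onz(n,(a+x-40,b+y-40),P[2]).round(4)); return 
lid('top',t,[.635,-.2294,.112]); lid('side',s,[.635,-.2294,.112])
x,y=proj('side',[.56,-.2,.08]).astype(int); a=cv2.resize(s[y-55:y+55,x-55:x+55],(400,400),interpolation=cv2.INTER_CUBIC)
b=cv2.resize(t[150:280,315:435],(400,400),interpolation=cv2.INTER_CUBIC); cv2.imwrite('pics/fin.png',np.hstack([a,b]))
# bystanders moved?
d=cv2.absdiff(cv2.imread('pics/top0.png'),t).max(2)
for n,(u,v) in dict(roll=(243,184),lid=(250,292),sj=(282,293),jarB=(198,154),jarC=(276,126),brush=(465,245),pu1=(170,307),pu2=(298,192),pink=(181,364)).items(): print(n,(d[v-20:v+20,u-20:u+20]>40).mean().round(3),end=' ')
print(monitor.get_state()['position'])
E
```

```text
top 384.0 11.66069221496582 (24, 24) [ 0.6362 -0.2294  0.112 ]
side 308.5 12.44531536102295 (22, 24) [ 0.6262 -0.2049  0.112 ]
roll 0.0 lid 0.0 sj 0.017 jarB 0.0 jarC 0.0 brush 0.0 pu1 0.0 pu2 0.0 pink 0.0 [ 0.44546914 -0.10082609  0.25805451]
```

```bash
python3 -c "
from h import *
print(order.close_job())"
```

```text
the job is handed in; nothing more can be done
None
```

The job is done and handed in at about 31 s of the 72 s allowed. The five switches are set, and the honey jar was stood on the bench, released, gripped again by its lid from above and lowered into the well.

**Switches:** each was pushed or pulled to its hard stop, felt as about 12–20 N. A top picture then showed 1, 3 and 4 on, and 2 and 5 off.

**Jar:** it touched the well floor at the expected height with about 6 N. Afterwards the top camera placed the lid at (0.636, -0.229), about 1 mm from where it was set down. The lid showed as a full circle, as it should for an upright jar.

**Bystanders:** comparing the first and last top pictures showed no change at the roll, spare lid, two of the standing jars, brush and look-alikes. The small jar's patch changed by 1.7 %, which I put down to shadow but did not confirm.

**Not as planned or not confirmed:**
- On switch 1 the finger sat about 10 mm to the left of where I aimed, but the switch still reached its stop.
- The jar took three tries to grip: the first two were too shallow, then too close to the lid.
- I moved the standing place farther out because the arm reached a joint limit, and it met its limits again while backing off.
- The last side-camera measurement of the lid disagreed with the top one by about 26 mm. I think the arm was partly in the way; I did not resolve it.
- I could not view a final picture because the limit of 12 had been reached, so the last checks are numbers only.

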